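Re-hang coated circuit boards on the curing rack by width

ROBOT

A 6-joint arm with a two-finger parallel gripper is mounted at the origin on the work surface. World frame = base frame: x ahead of the robot, y to its left, z up, the work surface at z = 0. Lengths are in m, angles in rad, forces in N, time in s.
With the tool pointing down it reaches from about 0.35 to 0.925 m from the base axis. Payload 6.4 kg.
Tool frame: the origin (TCP) lies between the finger pads; the fingertips stand 14 mm ahead of it and the grasp point (between the pads) lies 5 mm behind it; z points along the fingers, y is the line along which they close (so a half turn about z gives the same grasp; the last joint's range is limited). The gripper opens to 85 mm and grips with 20 to 120 N. Pads are 22 mm wide; open, the fingers measure 114 mm over their backs; the gripper's body (76 mm by 85 mm) begins 54 mm behind the grasp point. The pads swing forward as they close: fully open they stand 13 mm farther back than shut.
Start: joints at [1.022, 0.245, 1.558, -0, 1.339, -0.174], TCP at [0.238, 0.605, 0.245] pointing down, gripper open.
Joint ranges: [-3.13, 3.13], [-1.02, 2.26], [0.13, 2.54], [-0.95, 4.09], [0.21, 2.88], [-2.74, 2.74]. Speed limits (rad/s): [2.57, 2.57, 3.14, 3.14, 3.14, 3.14].

INTERFACE

Orientations are given as a unit quaternion [x, y, z, w].
In Python, from rig import r gives the robot as it stands.
- The arm moves only by the tool move_arm, never from a script. Its argument "increments" is a list of rows, each an object of numbers: "tx", "ty", "tz": the shift along the world's x, y, z scaled (see below); "spin": the turn about the world's z scaled (see below); "gripper": the opening, from -1 (shut) to 1 (fully open). A call has 1 to 5 rows; each row is the pose to reach, as a shift and turn from the pose commanded when the call began; what a row does not reach only later rows make up. The controller multiplies each number of a shift by 150 mm and each number of a turn by pi/4 rad. A row lasts 1/8 s, in which the tool goes at most 62.5 mm and 10.7 degrees, less where a joint would pass 70% of its speed; a pose out of reach is approached as far as the arm can. A call with a number of a shift or a turn outside -1 to 1 is refused whole. A call with a gripper value outside its range is refused whole. The fingers move at their own pace and stop on an object; the grip force is fixed at half the most. Time passes only in rows, so rows that repeat a pose let the fingers close. It gives the time, the measured TCP pose, the force, the opening and the grip force at its end, in the units of the state.
- r.get_obs(): the state, without advancing time (a new reading comes with each control period).
- r.read_camera(name): name is "scene" or "top" or "wrist"; returns a dict with "img" (384x512x3 uint8, blue, green, red), "mtx" (3x3 intrinsics, pixels), "position" and "orientation" of the camera in the world. Camera axes: x right, y up, looking along -z (the intrinsics and any distortion apply to the point x, -y, -z); pixel columns grow to the right and rows downward; lengths in m; the calibration is good to about 2 mm. A picture is of the moment at which its call begins. There is no depth.
- r.hand_in(): hands the job in; it is judged then, once.
Trained networks look in a picture, given as the dict that the camera call returned (one of the last four; its "shot" number tells which), for a name from the list of things; names that differ only in an ending like _2 or _b are one class to them, and where a whole thing is asked for, a point or a joint stands for the part that bears it (a point fixed in the world has none). Each returns a list of dicts, best first, with "p" (0 to 1); they miss things now and then, are a little off and sometimes report something else, mostly with a low value. They report only what shows in the picture. A call takes as long as a camera call.
- r.look_for(label, picture): "pixel" ([column, row] in pixels, amid what is visible of it).
- r.masks_of(label, picture): "pixels" (384x512 bool, what is visible of it) and "pixel" ([column, row] in pixels, amid what is visible of it).
- r.landmark_of(label, picture): "pixel" ([column, row] in pixels: a listed point, or the origin of a listed thing).
The state is a dict: "clock": time; "joints": joint angles; "qd": joint speeds; "tau": joint torques, N m; "ee_pos": TCP position; "tool_rot": TCP orientation; "contact_force": force on the tool from outside, world axes, zero at the start; "moment": the same for the moment, N m; "finger_gap": finger opening in m; "grasp_force": force on a finger pad.
Only numpy, scipy, OpenCV 4.12 (cv2) and the standard library are available. Lean on these libraries where they do the work, as an engineer would, in place of code of your own. Each camera call takes 0.05 s, during which the arm holds its last target. There are 200 camera calls.

TASK

Move the four hanging circuit boards from the black drip rack to the aluminium curing rack, one to each pair of slots, in order of board width: the widest in the slots next to the fan, then narrower and narrower away from it. Lower each one gently until both ends of its hanger bar are fully down in their slots and the board hangs straight; do not drop a board or lay one on the bench, and leave the blue bottle where it stands.

Things in the scene. Friction and masses are not known exactly. Their poses are not given: they have to be found in the camera images.
- board_110: The widest of 4 blue boards: 110 mm wide (so is its white top clamp, 22 mm thick), hanging from a square steel bar 8x8x200 mm. Grey grip block on mid-bar: 24 mm along the bar, 20 across, top 45 mm above bar centre; grip from above, fingers closing along the bar, tips 9 mm above bar centre. Board ends 70 mm below bar. 0.11-0.34 kg. Origin: bar centre; x across board face, y along bar, z up.
- board_88: The second widest of 4 blue boards: 88 mm wide (so is its white top clamp, 22 mm thick), hanging from a square steel bar 8x8x200 mm. Grey grip block on mid-bar: 24 mm along the bar, 20 across, top 45 mm above bar centre; grip from above, fingers closing along the bar, tips 9 mm above bar centre. Board ends 70 mm below bar. 0.11-0.34 kg. Origin: bar centre; x across board face, y along bar, z up.
- board_66: The third widest of 4 blue boards: 66 mm wide (so is its white top clamp, 22 mm thick), hanging from a square steel bar 8x8x200 mm. Grey grip block on mid-bar: 24 mm along the bar, 20 across, top 45 mm above bar centre; grip from above, fingers closing along the bar, tips 9 mm above bar centre. Board ends 70 mm below bar. 0.11-0.34 kg. Origin: bar centre; x across board face, y along bar, z up.
- board_44: The narrowest of 4 blue boards: 44 mm wide (so is its white top clamp, 22 mm thick), hanging from a square steel bar 8x8x200 mm. Grey grip block on mid-bar: 24 mm along the bar, 20 across, top 45 mm above bar centre; grip from above, fingers closing along the bar, tips 9 mm above bar centre. Board ends 70 mm below bar. 0.11-0.34 kg. Origin: bar centre; x across board face, y along bar, z up.
- drip_rack: Black plastic rack, fixed; at the start the four boards hang in its four slot pairs, in any order, bars along the rack's y, bar centres 85 mm above the bench. Same form and size as the aluminium curing rack. Nothing near either rack stands higher than the hanging boards' grip blocks (130 mm). Origin: on the bench under its centre; x along the row, z up.
- cure_rack: Aluminium rack, fixed, 226 mm long, empty. Two comb rails along x at y = +-78 mm, 12 mm thick, 107 mm high. Slot pairs at x = -82.5, -27.5, 27.5, 82.5 mm: 11 mm wide, flat floor 81 mm high, flared to 27 mm in the top 14 mm. Bars lie along y, overhanging the rails 16 mm each side; fully down, bar centre 85 mm above the bench. Origin: on the bench under its centre; z up.
- fan: Small white desk fan, fixed, round cage 90 mm across and 30 deep, 120 mm high. Stands on the curing rack's long axis, off one end or the other, 167.5 mm from the rack's centre (a grey thermometer box, 50 mm high, is off the other end). Origin: on the bench under its centre.
- bottle: Blue dispensing bottle with black tip, loose, 40 mm diameter, 92 mm high, standing between the racks; to be left alone. Origin: centre of its underside.

How it is judged:
At the end, for the whole second after the job is handed in: From the fan: boards widest to narrowest in the curing rack; each bar within 12 mm of its slot along the row, 15 mm of centred across, 4 mm of fully-down height, under 0.08 rad off the rack's direction, board under 0.06 rad off upright, released, at rest (horizontal distance between board_110 and fan between 0.073 and 0.097 m and z of board_110 in the frame of cure_rack between 0.081 and 0.089 m and x of board_110 in the frame of cure_rack between -0.095 and 0.095 m and y of board_110 in the frame of cure_rack between -0.015 and 0.015 m and angle between the y axis of each of board_110, board_88, board_66, board_44 and the y axis of cure_rack, either way round below 0.08 rad and angle between each of board_110, board_88, board_66, board_44's own z axis and vertical below 0.06 rad and linear speed of each of board_110, board_88, board_66, board_44 below 0.02 m/s and angular speed of each of board_110, board_88, board_66, board_44 below 0.5 rad/s and horizontal distance between board_88 and fan between 0.128 and 0.152 m and z of board_88 in the frame of cure_rack between 0.081 and 0.089 m and x of board_88 in the frame of cure_rack between -0.095 and 0.095 m and y of board_88 in the frame of cure_rack between -0.015 and 0.015 m and horizontal distance between board_66 and fan between 0.183 and 0.207 m and z of board_66 in the frame of cure_rack between 0.081 and 0.089 m and x of board_66 in the frame of cure_rack between -0.095 and 0.095 m and y of board_66 in the frame of cure_rack between -0.015 and 0.015 m and horizontal distance between board_44 and fan between 0.238 and 0.262 m and z of board_44 in the frame of cure_rack between 0.081 and 0.089 m and x of board_44 in the frame of cure_rack between -0.095 and 0.095 m and y of board_44 in the frame of cure_rack between -0.015 and 0.015 m); the robot touches nothing.
It fails at once if a board is dropped or laid down on the bench (its bar more than 20 mm below its height in the rack) (height (world z) of any of board_110, board_88, board_66, board_44 below 0.065 m).
It fails at once if a board is dropped hard into the curing rack (over 45 N) (contact force between any of board_110, board_88, board_66, board_44 and cure_rack above 45 N).
It fails at once if the blue bottle is pushed away or knocked over (distance of bottle from where it was at the start of the episode above 0.03 m or angle between bottle's own z axis and vertical above 0.5 rad).
It also fails if it takes over 115 s, if anything falls off the work surface, if the arm or the gripper's body presses on something with over 40 N, if the wrist force passes 120 N, or if a joint passes its speed limit or range.

## Working session

There is one attempt and no reset: what is moved stays moved. The work goes in short steps, Python scripts to look and compute and a tool call to move; the robot and the scene stay as the last step left them, time stands still between calls to the robot, and variables do not carry over. Pictures are saved under pics/ and viewed, at most 14 in all, crops included, and the job is handed in when it is done.

Besides the shell and the picture viewer there is one more tool, called as name([rows], argument=value, ...), one row to a line, values as JSON. move_arm: Moves the arm, as the interface text tells. Its arguments: {"type":"object","properties":{"increments":{"type":"array"}},"required":["increments"]}

```bash
mkdir -p pics; cat > h.py <<'E'
import numpy as np, cv2
from scipy.spatial.transform import Rotation as R
from rig import r
def ray(c,px):
    K=np.array(c["mtx"]); v=np.linalg.inv(K)@[px[0],px[1],1]
    d=R.from_quat(c["orientation"]).apply([v[0],-v[1],-v[2]])
    return np.array(c["position"]),d
def at(c,px,z):
    p,d=ray(c,px); return p+d*(z-p[2])/d[2]
def proj(c,P):
    q=R.from_quat(c["orientation"]).inv().apply(np.array(P)-c["position"])
    u=np.array(c["mtx"])@[q[0],-q[1],-q[2]]; return u[:2]/u[2]
E
python3 - <<'E'
from h import *
print(r.get_obs())
for n in ["top","scene"]:
    c=r.read_camera(n); cv2.imwrite(f"pics/{n}0.png",c["img"]); print(n,c["position"],c["orientation"],c["mtx"],[k for k in c])
    for l,z in [("board_110",.085),("board_88",.085),("board_66",.085),("board_44",.085),("drip_rack",0),("cure_rack",0),("fan",0),("bottle",0)]:
        print(l,[(np.round(d["pixel"],1),round(d["p"],2),np.round(at(c,d["pixel"],z),3)) for d in r.landmark_of(l,c)[:3]])
E
```

```text
{'clock': 0.0, 'joints': array([ 1.02191388e+00,  2.45828818e-01,  1.55899876e+00, -4.69834984e-05,
        1.33872226e+00, -1.74078516e-01]), 'qd': array([-0.00091022,  0.00167528, -0.00027444, -0.00116983,  0.00054319,
        0.00029449]), 'tau': array([ 1.65104851e-03, -4.29527700e+01, -3.26123929e+01, -1.32814230e-04,
        5.36146603e-03,  1.50908896e-06]), 'ee_pos': array([0.23766878, 0.60441927, 0.24417908]), 'tool_rot': array([ 1.86301561e-01,  9.82492122e-01, -9.23432557e-04, -3.24708481e-04]), 'contact_force': array([-0.84589994,  0.40429582, -0.65065738]), 'moment': array([0.01830901, 0.0533009 , 0.02091974]), 'grasp_force': 0.0, 'finger_gap': 0.08527131895549932}
top [ 0.44912122 -0.01495862  1.15848704] [ 0.03512727 -0.02988936 -0.69617739  0.71638659] [[497.93663466   0.         259.7660616 ]
 [  0.         497.93663466 186.73859469]
 [  0.           0.           1.        ]] ['img', 'mtx', 'position', 'orientation', 'shot']
board_110 [(array([143.9, 210.4]), 0.85, array([0.49 , 0.243, 0.085])), (array([150.6, 158.6]), 0.74, array([0.603, 0.234, 0.085])), (array([139
[... 1660 characters left out ...]
94, array([0.497, 0.246, 0.085])), (array([362.1, 214.1]), 0.69, array([0.437, 0.25 , 0.085])), (array([323.1, 262. ]), 0.62, array([0.594, 0.237, 0.085]))]
board_44 [(array([348.4, 232.1]), 0.94, array([0.497, 0.246, 0.085])), (array([362.1, 214.1]), 0.69, array([0.437, 0.25 , 0.085])), (array([323.1, 262. ]), 0.62, array([0.594, 0.237, 0.085]))]
drip_rack [(array([340.9, 256.5]), 0.77, array([ 0.517,  0.252, -0.   ]))]
cure_rack [(array([200.3, 175.4]), 0.8, array([ 0.521, -0.181,  0.   ]))]
fan [(array([227.8, 133.9]), 0.62, array([ 0.359, -0.21 ,  0.   ]))]
bottle [(array([252.8, 200.2]), 0.54, array([ 0.505, -0.016,  0.   ])), (array([345.5, 229.3]), 0.52, array([0.445, 0.225, 0.   ]))]
```

```bash
python3 - <<'E'
import cv2
t=cv2.imread("pics/top0.png"); cv2.imwrite("pics/top0c.png",cv2.resize(t[90:300,70:230],None,fx=3.75,fy=2.85*1.0) if 0 else cv2.resize(t[110:300,80:400],None,fx=2.5,fy=2.5,interpolation=cv2.INTER_CUBIC))
s=cv2.imread("pics/scene0.png"); cv2.imwrite("pics/scene0c.png",cv2.resize(s[100:320,140:440],None,fx=2.6,fy=2.6,interpolation=cv2.INTER_CUBIC))
E
```

```text
(no output)
```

View pics/top0c.png

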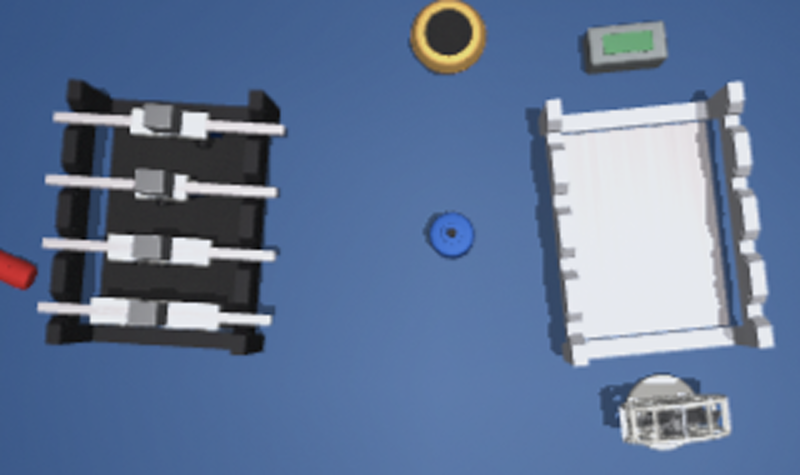

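View pics/scene0c.png

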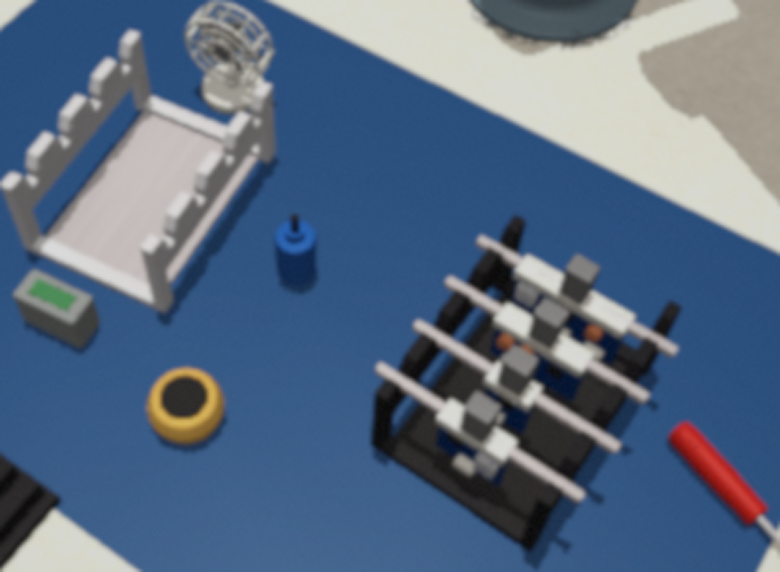

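The boards hang, from near to far, as 110, 88, 44, 66 (crop rows 315, 247, 185, 122; clamps 129, 103, 53, 77 px). The fan is at the near end of the curing rack (crop 665,415). Next I fit the poses precisely.

```bash
cat > fit.py <<'E'
from h import *
from scipy.optimize import minimize
def boxes():
    b=[]
    e=[-113,-82.5,-27.5,27.5,82.5,113]
    for s in(-78,78):
        b.append((-113,113,s-6,s+6,0,81))
        for i in range(5):
            lo=e[i]+(5.5 if i else 0); hi=e[i+1]-(5.5 if i<4 else 0); b.append((lo,hi,s-6,s+6,81,93))
            lo=e[i]+(11 if i else 0); hi=e[i+1]-(11 if i<4 else 0); b.append((lo,hi,s-6,s+6,93,107))
    return b
B=boxes()
def sil(c,p,base):
    m=np.zeros((384*2,512*2),np.uint8); cs,sn=np.cos(p[2]),np.sin(p[2])
    for b in B+[(-113,113,-78,78,0,base)]:
        P=[(p[0]+(cs*x-sn*y)/1e3,p[1]+(sn*x+cs*y)/1e3,z/1e3) for x in b[:2] for y in b[2:4] for z in b[4:]]
        q=np.array([proj(c,a)*2 for a in P],np.float32)
        cv2.fillConvexPoly(m,np.round(cv2.convexHull(q)*16).astype(np.int32),1,shift=4)
    return m
E
python3 - <<'E'
from fit import *
C={n:r.read_camera(n) for n in("top","scene")}
for lab,x0 in[("cure_rack",[.524,-.179,.1])]:
    M={}
    for n,c in C.items():
        d=r.masks_of(lab,c)[0]; print(n,d["p"],d["pixels"].sum()); M[n]=cv2.resize(d["pixels"].astype(np.uint8),None,fx=2,fy=2,interpolation=0)
    for ns in(["top"],["scene"],["top","scene"]):
        f=lambda p:sum(1-(lambda s:(s&M[n]).sum()/(s|M[n]).sum())(sil(C[n],p,8)) for n in ns)
        o=minimize(f,x0,method="Nelder-Mead",options=dict(initial_simplex=[[x0[0]+a,x0[1]+b,x0[2]+g] for a,b,g in[(0,0,0),(.01,0,0),(0,.01,0),(0,0,-.1)]],xatol=1e-4,fatol=1e-4))
        print(lab,ns,np.round(o.x,4),o.fun)
c=C["top"]; p=o.x
im=cv2.resize(c["img"],None,fx=2,fy=2,interpolation=2)
cv2.drawContours(im,cv2.findContours(sil(c,p,8),0,1)[0],-1,(0,0,255),1)
cv2.imwrite("pics/fit.png",cv2.resize(im[260:540,560:800],None,fx=2,fy=2))
for a,b in[((54,117),(285,131)),((46,180),(276,192)),((43,243),(275,256)),((38,308),(270,322))]:
    A=at(c,(80+a[0]/2.5,110+a[1]/2.5),.087);Bq=at(c,(80+b[0]/2.5,110+b[1]/2.5),.087); d=A-Bq
    print("bar",np.round((A+Bq)/2,4),np.linalg.norm(d),"yaw",np.arctan2(-d[0],d[1]))
E
```

```text
top 0.83 7607
scene 0.57 5245
cure_rack ['top'] [ 0.5263 -0.1832  0.1245] 0.08943552253116016
cure_rack ['scene'] [ 0.5256 -0.1847  0.1222] 0.16313423249839432
cure_rack ['top', 'scene'] [ 0.5258 -0.1835  0.1302] 0.2555057565690646
bar [0.6002 0.2397 0.087 ] 0.20189064154028388 yaw -0.032936221057328734
bar [0.5458 0.2443 0.087 ] 0.19997300557952544 yaw -0.02393462985350632
bar [0.4909 0.2433 0.087 ] 0.2008201071649726 yaw -0.027213516648042037
bar [0.4346 0.2448 0.087 ] 0.19992445014606294 yaw -0.03088412987192181
```

View pics/fit.png

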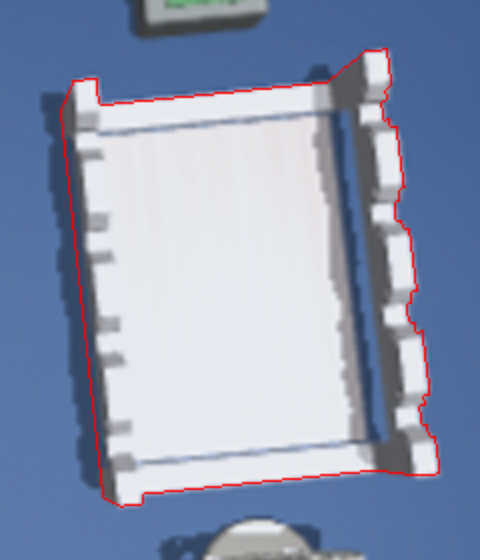

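The rack fit is tight: (0.526, −0.1835), yaw 0.126, which agrees with the fan's position. The bars also match: 200 mm long, about 55 mm pitch, yaw −0.029. Next I move above board_110.

move_arm([
  {"tx": 0.25, "ty": -0.4, "tz": 0, "spin": 0.2, "gripper": 1},
  {"tx": 0.5, "ty": -0.8, "tz": 0, "spin": 0.44, "gripper": 1},
  {"tx": 0.5, "ty": -1, "tz": 0, "spin": 0.44, "gripper": 1},
  {"tx": 0.5, "ty": -1, "tz": 0, "spin": 0.44, "gripper": 1},
])

```text
clock: 1.6
ee_pos: [0.3136, 0.4527, 0.2452]
tool_rot: [0.016, 1.0, -0.0, -0.0]
contact_force: [0.1, 0.3, 0.3]
finger_gap: 0.0851
grasp_force: 0.0
```

move_arm([
  {"tx": 0.25, "ty": -0.4, "tz": 0, "gripper": 1},
  {"tx": 0.5, "ty": -0.8, "tz": 0, "gripper": 1},
  {"tx": 0.5, "ty": -1, "tz": 0, "gripper": 1},
  {"tx": 0.5, "ty": -1, "tz": 0, "gripper": 1},
])

```text
$.increments[0]: bad value
```

move_arm([
  {"tx": 0.2, "ty": -0.25, "tz": 0, "gripper": 1},
  {"tx": 0.31, "ty": -0.4, "tz": 0, "gripper": 1},
  {"tx": 0.31, "ty": -0.4, "tz": 0, "gripper": 1},
  {"tx": 0.31, "ty": -0.4, "tz": 0, "gripper": 1},
  {"tx": 0.31, "ty": -0.4, "tz": 0, "gripper": 1},
])

```text
$.increments[0]: bad value
```

```bash
cat > st.py <<'E'
from h import *
def st():
    o=r.get_obs(); y=R.from_quat(o["tool_rot"]).as_matrix()[:,1]
    print(round(o["clock"],2),np.round(o["ee_pos"],4),"yaw",round(np.arctan2(-y[0],y[1])%np.pi,4),"F",np.round(o["contact_force"],1),"gap",round(o["finger_gap"],4),"grip",round(o["grasp_force"],1),"j",np.round(o["joints"],2))
st()
E
cat > w.py <<'E'
import sys
from st import *
c=r.read_camera("wrist"); cv2.imwrite("pics/%s.png"%sys.argv[1],c["img"])
print([(np.round(d["pixel"],1),round(d["p"],2),np.round(at(c,d["pixel"],.085),4)) for d in r.landmark_of("board_110",c)])
E
python3 w.py w1
```

```text
1.6 [0.3136 0.4527 0.2452] yaw 3.1088 F [0.1 0.3 0.3] gap 0.0851 grip 0.0 j [ 0.76  0.01  1.81 -0.    1.32 -0.78]
[(array([ 85.4, 325.6]), 0.97, array([0.4864, 0.2459, 0.085 ])), (array([ 74.8, 290.6]), 0.95, array([0.4364, 0.2446, 0.085 ])), (array([ 93.2, 363.8]), 0.61, array([0.5466, 0.2428, 0.085 ]))]
```

View pics/w1.png

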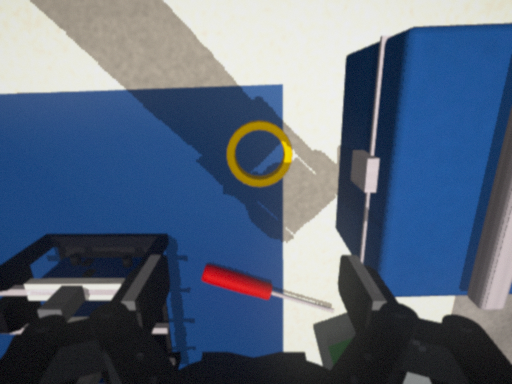

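The wrist view shows the drip rack at lower left, with the nearest grip block around (70, 300), which agrees with the top-camera measurement. Every row needs all five keys, so I resend with "spin" included.

move_arm([
  {"tx": 0.25, "ty": -0.4, "tz": 0, "spin": 0, "gripper": 1},
  {"tx": 0.5, "ty": -0.8, "tz": 0, "spin": 0, "gripper": 1},
  {"tx": 0.5, "ty": -1, "tz": 0, "spin": 0, "gripper": 1},
  {"tx": 0.5, "ty": -1, "tz": 0, "spin": 0, "gripper": 1},
])

```text
clock: 2.2
ee_pos: [0.3888, 0.3041, 0.2456]
tool_rot: [0.016, 1.0, 0.0, 0.0]
contact_force: [0.1, 0.9, -0.2]
finger_gap: 0.0855
grasp_force: 0.0
```

move_arm([
  {"tx": 0.2, "ty": -0.25, "tz": 0, "spin": 0, "gripper": 1},
  {"tx": 0.31, "ty": -0.4, "tz": 0, "spin": 0, "gripper": 1},
  {"tx": 0.31, "ty": -0.4, "tz": 0, "spin": 0, "gripper": 1},
  {"tx": 0.31, "ty": -0.4, "tz": 0, "spin": 0, "gripper": 1},
  {"tx": 0.31, "ty": -0.4, "tz": 0, "spin": 0, "gripper": 1},
])

```text
clock: 2.82
ee_pos: [0.4338, 0.2461, 0.2453]
tool_rot: [0.014, 1.0, 0.0, -0.0]
contact_force: [-0.8, -0.3, 0.3]
finger_gap: 0.0855
grasp_force: 0.0
```

```bash
python3 w.py w2
```

```text
2.83 [0.4338 0.2461 0.2453] yaw 3.1144 F [-0.8 -0.3  0.3] gap 0.0855 grip 0.0 j [ 0.29 -0.12  1.94  0.    1.32 -1.26]
[(array([251.2, 231.6]), 0.74, array([0.4888, 0.2435, 0.085 ])), (array([252.3, 280.8]), 0.72, array([0.5504, 0.2429, 0.085 ])), (array([252.1, 187.2]), 0.67, array([0.4392, 0.2459, 0.085 ])), (array([252.7, 318.3]), 0.57, array([0.6028, 0.2419, 0.085 ]))]
```

View pics/w2.png

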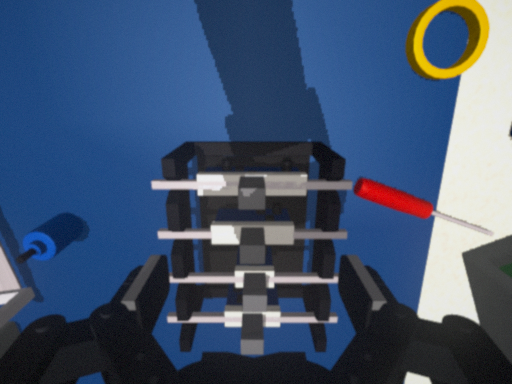

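All four grip blocks line up in the column near 252, with board_110 at row 187 and the others at 232, 281 and 318. The positions agree within about 4 mm. Next I descend, grip and lift.

move_arm([
  {"tx": 0.015, "ty": -0.01, "tz": -0.3, "spin": 0, "gripper": 1},
  {"tx": 0.015, "ty": -0.01, "tz": -0.6, "spin": 0, "gripper": 1},
  {"tx": 0.015, "ty": -0.01, "tz": -0.8, "spin": 0, "gripper": 1},
  {"tx": 0.015, "ty": -0.01, "tz": -0.91, "spin": 0, "gripper": 1},
  {"tx": 0.015, "ty": -0.01, "tz": -0.91, "spin": 0, "gripper": 1},
])

```text
clock: 3.55
ee_pos: [0.4361, 0.2434, 0.1082]
tool_rot: [0.014, 1.0, -0.0, -0.001]
contact_force: [0.1, 0.1, 0.1]
finger_gap: 0.0853
grasp_force: 0.0
```

move_arm([
  {"tx": 0, "ty": 0, "tz": 0, "spin": 0, "gripper": 0.2},
  {"tx": 0, "ty": 0, "tz": 0, "spin": 0, "gripper": -0.3},
  {"tx": 0, "ty": 0, "tz": 0, "spin": 0, "gripper": -1},
  {"tx": 0, "ty": 0, "tz": 0, "spin": 0, "gripper": -1},
  {"tx": 0, "ty": 0, "tz": 0, "spin": 0, "gripper": -1},
])

```text
clock: 4.18
ee_pos: [0.4373, 0.2435, 0.1096]
tool_rot: [0.015, 1.0, 0.0, 0.001]
contact_force: [-0.3, -0.5, 6.3]
finger_gap: 0.0234
grasp_force: 59.3
```

move_arm([
  {"tx": 0, "ty": 0, "tz": 0, "spin": 0, "gripper": -1},
  {"tx": 0, "ty": 0, "tz": 0, "spin": 0, "gripper": -1},
  {"tx": 0, "ty": 0, "tz": 0, "spin": 0, "gripper": -1},
])

```text
clock: 4.55
ee_pos: [0.4372, 0.2436, 0.1096]
tool_rot: [0.015, 1.0, 0.0, 0.001]
contact_force: [-1.4, -0.0, 5.0]
finger_gap: 0.0231
grasp_force: 59.4
```

move_arm([
  {"tx": 0, "ty": 0, "tz": 0.1, "spin": 0, "gripper": -1},
  {"tx": 0, "ty": 0, "tz": 0.35, "spin": 0, "gripper": -1},
  {"tx": 0, "ty": 0, "tz": 0.65, "spin": 0, "gripper": -1},
  {"tx": 0, "ty": 0, "tz": 0.92, "spin": 0, "gripper": -1},
  {"tx": 0, "ty": 0, "tz": 0.92, "spin": 0, "gripper": -1},
])

```text
clock: 5.18
ee_pos: [0.4384, 0.2439, 0.2507]
tool_rot: [0.015, 1.0, 0.001, 0.004]
contact_force: [0.2, -0.2, -2.4]
finger_gap: 0.0232
grasp_force: 60.4
```

move_arm([
  {"tx": 0, "ty": -0.15, "tz": 0, "spin": 0.05, "gripper": -1},
  {"tx": 0, "ty": -0.4, "tz": 0, "spin": 0.1, "gripper": -1},
  {"tx": 0, "ty": -0.7, "tz": 0, "spin": 0.15, "gripper": -1},
  {"tx": 0, "ty": -1, "tz": 0, "spin": 0.2, "gripper": -1},
])

```text
clock: 5.68
ee_pos: [0.4352, 0.0923, 0.2446]
tool_rot: [-0.065, 0.998, 0.0, -0.002]
contact_force: [1.4, 0.4, -2.0]
finger_gap: 0.023
grasp_force: 60.2
```

move_arm([
  {"tx": 0, "ty": -0.33, "tz": 0, "spin": 0, "gripper": -1},
  {"tx": 0, "ty": -0.66, "tz": 0, "spin": 0, "gripper": -1},
  {"tx": 0, "ty": -1, "tz": 0, "spin": 0, "gripper": -1},
])

```text
clock: 6.05
ee_pos: [0.4353, -0.0577, 0.2447]
tool_rot: [-0.064, 0.998, 0.001, -0.001]
contact_force: [0.4, -0.2, -2.3]
finger_gap: 0.0232
grasp_force: 60.2
```

move_arm([
  {"tx": 0.02, "ty": -0.33, "tz": 0, "spin": 0, "gripper": -1},
  {"tx": 0.05, "ty": -0.6, "tz": 0, "spin": 0, "gripper": -1},
  {"tx": 0.05, "ty": -0.8, "tz": 0, "spin": 0, "gripper": -1},
  {"tx": 0.05, "ty": -0.92, "tz": 0, "spin": 0, "gripper": -1},
  {"tx": 0.05, "ty": -0.92, "tz": 0, "spin": 0, "gripper": -1},
])

```text
clock: 6.68
ee_pos: [0.4436, -0.1947, 0.2456]
tool_rot: [-0.063, 0.998, 0.001, -0.001]
contact_force: [-0.1, -1.1, -2.4]
finger_gap: 0.0227
grasp_force: 60.2
```

```bash
python3 w.py w3; python3 - <<'E'
from h import *
c=r.read_camera("top"); cv2.imwrite("pics/t1.png",cv2.resize(c["img"][110:320,80:400],None,fx=2.5,fy=2.5))
E
```

```text
6.67 [ 0.4436 -0.1947  0.2456] yaw 0.1264 F [-0.1 -1.1 -2.4] gap 0.0227 grip 60.2 j [-0.65 -0.15  1.97  0.    1.33 -2.35]
[(array([251.6, 246. ]), 0.81, array([ 0.5155, -0.186 ,  0.085 ]))]
```

View pics/w3.png

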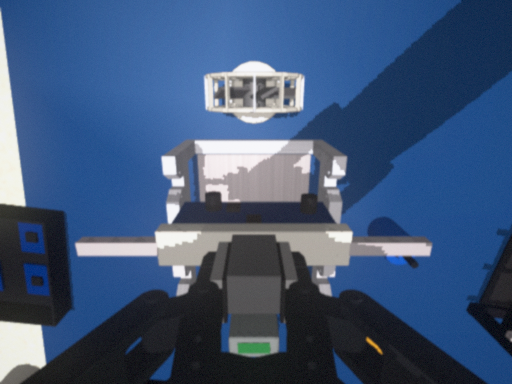

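The board hangs level in the gripper over the near slot pair (bar at row 246, fan at 255,90). I'll lower it to just above the flare, then continue slowly.

move_arm([
  {"tx": 0, "ty": 0, "tz": -0.15, "spin": 0, "gripper": -1},
  {"tx": 0, "ty": 0, "tz": -0.4, "spin": 0, "gripper": -1},
  {"tx": 0, "ty": 0, "tz": -0.6, "spin": 0, "gripper": -1},
  {"tx": 0, "ty": 0, "tz": -0.68, "spin": 0, "gripper": -1},
  {"tx": 0, "ty": 0, "tz": -0.68, "spin": 0, "gripper": -1},
])

```text
clock: 7.45
ee_pos: [0.4441, -0.1939, 0.1445]
tool_rot: [-0.064, 0.998, 0.0, -0.0]
contact_force: [-0.1, 0.6, -2.2]
finger_gap: 0.0232
grasp_force: 60.1
```

move_arm([
  {"tx": 0, "ty": 0, "tz": -0.03, "spin": 0, "gripper": -1},
  {"tx": 0, "ty": 0, "tz": -0.06, "spin": 0, "gripper": -1},
  {"tx": 0, "ty": 0, "tz": -0.09, "spin": 0, "gripper": -1},
  {"tx": 0, "ty": 0, "tz": -0.12, "spin": 0, "gripper": -1},
])

```text
clock: 7.95
ee_pos: [0.4443, -0.1947, 0.1266]
tool_rot: [-0.064, 0.998, -0.0, 0.0]
contact_force: [-0.3, -0.1, -2.4]
finger_gap: 0.0234
grasp_force: 60.1
```

```bash
python3 w.py w4; python3 - <<'E'
from h import *
c=r.read_camera("wrist")
im=c["img"].copy()
a=.126;cs,sn=np.cos(a),np.sin(a)
for i in(-82.5,-27.5):
  for y in(-78,78):
    for dx in(-13.5,13.5):
      p=proj(c,(.526+(cs*(i+dx)-sn*y)/1e3,-.1835+(sn*(i+dx)+cs*y)/1e3,.107)); cv2.circle(im,tuple(int(round(v)) for v in p),2,(0,0,255),-1)
cv2.imwrite("pics/w4o.png",cv2.resize(im[130:330,50:460],None,fx=1.9,fy=1.9))
E
```

```text
7.95 [ 0.4443 -0.1947  0.1266] yaw 0.1277 F [-0.3 -0.1 -2.4] gap 0.0234 grip 60.1 j [-0.65  0.    2.06  0.    1.08 -2.35]
[(array([252. , 247.5]), 0.64, array([ 0.4533, -0.1933,  0.085 ]))]
```

View pics/w4o.png

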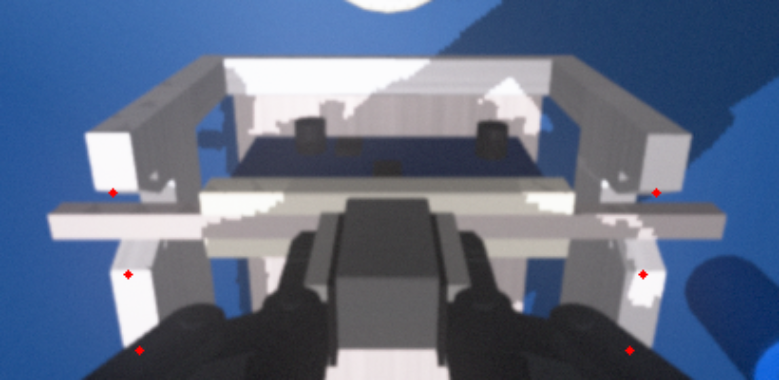

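The projected slot-mouth edges (red) land on the real ones, and the bar sits inside the flare on both sides without contact. I'll keep lowering.

move_arm([
  {"tx": 0, "ty": 0, "tz": -0.025, "spin": 0, "gripper": -1},
  {"tx": 0, "ty": 0, "tz": -0.05, "spin": 0, "gripper": -1},
  {"tx": 0, "ty": 0, "tz": -0.075, "spin": 0, "gripper": -1},
  {"tx": 0, "ty": 0, "tz": -0.1, "spin": 0, "gripper": -1},
])

```text
clock: 8.6
ee_pos: [0.4442, -0.1946, 0.1115]
tool_rot: [-0.064, 0.998, 0.0, -0.0]
contact_force: [-0.5, 0.6, -2.5]
finger_gap: 0.023
grasp_force: 60.1
```

move_arm([
  {"tx": 0, "ty": 0, "tz": -0.01, "spin": 0, "gripper": -1},
  {"tx": 0, "ty": 0, "tz": -0.02, "spin": 0, "gripper": -1},
  {"tx": 0, "ty": 0, "tz": -0.02, "spin": 0, "gripper": -1},
])

```text
clock: 8.98
ee_pos: [0.4442, -0.1946, 0.1096]
tool_rot: [-0.064, 0.998, 0.0, -0.0]
contact_force: [-4.1, 2.6, 5.4]
finger_gap: 0.0232
grasp_force: 61.3
```

Seated: the TCP is at the same height as in the drip slot, and there is a mild upward force. I'll release, rise and go to board_88.

move_arm([
  {"tx": 0, "ty": 0, "tz": 0, "spin": 0, "gripper": -0.2},
  {"tx": 0, "ty": 0, "tz": 0, "spin": 0, "gripper": 0.3},
  {"tx": 0, "ty": 0, "tz": 0, "spin": 0, "gripper": 1},
  {"tx": 0, "ty": 0, "tz": 0, "spin": 0, "gripper": 1},
  {"tx": 0, "ty": 0, "tz": 0, "spin": 0, "gripper": 1},
])

```text
clock: 9.6
ee_pos: [0.4442, -0.1946, 0.1088]
tool_rot: [-0.064, 0.998, 0.0, 0.0]
contact_force: [-0.1, -0.0, 0.1]
finger_gap: 0.0855
grasp_force: 0.0
```

move_arm([
  {"tx": 0, "ty": 0, "tz": 0.1, "spin": 0, "gripper": 1},
  {"tx": 0, "ty": 0, "tz": 0.35, "spin": 0, "gripper": 1},
  {"tx": 0, "ty": 0, "tz": 0.65, "spin": 0, "gripper": 1},
  {"tx": 0, "ty": 0, "tz": 0.91, "spin": 0, "gripper": 1},
])

```text
clock: 10.1
ee_pos: [0.4444, -0.1947, 0.2482]
tool_rot: [-0.064, 0.998, -0.001, 0.001]
contact_force: [0.5, 0.0, 1.0]
finger_gap: 0.0854
grasp_force: 0.0
```

move_arm([
  {"tx": 0.1, "ty": 0.33, "tz": 0, "spin": -0.1, "gripper": 1},
  {"tx": 0.2, "ty": 0.66, "tz": 0, "spin": -0.2, "gripper": 1},
  {"tx": 0.31, "ty": 1, "tz": 0, "spin": -0.2, "gripper": 1},
])

```text
clock: 10.48
ee_pos: [0.4912, -0.0433, 0.2468]
tool_rot: [0.015, 1.0, -0.0, 0.001]
contact_force: [-0.0, 0.2, -0.6]
finger_gap: 0.085
grasp_force: 0.0
```

move_arm([
  {"tx": 0, "ty": 0.33, "tz": 0, "spin": 0, "gripper": 1},
  {"tx": 0, "ty": 0.66, "tz": 0, "spin": 0, "gripper": 1},
  {"tx": 0, "ty": 1, "tz": 0, "spin": 0, "gripper": 1},
])

```text
clock: 10.85
ee_pos: [0.4907, 0.107, 0.2466]
tool_rot: [0.015, 1.0, -0.0, 0.001]
contact_force: [1.1, -0.1, 0.3]
finger_gap: 0.0857
grasp_force: 0.0
```

move_arm([
  {"tx": 0, "ty": 0.33, "tz": 0, "spin": 0, "gripper": 1},
  {"tx": 0, "ty": 0.66, "tz": 0, "spin": 0, "gripper": 1},
  {"tx": 0, "ty": 0.92, "tz": 0, "spin": 0, "gripper": 1},
  {"tx": 0, "ty": 0.92, "tz": 0, "spin": 0, "gripper": 1},
  {"tx": 0, "ty": 0.92, "tz": 0, "spin": 0, "gripper": 1},
])

```text
clock: 11.48
ee_pos: [0.4908, 0.2431, 0.246]
tool_rot: [0.015, 1.0, -0.0, 0.0]
contact_force: [0.3, 0.3, -0.6]
finger_gap: 0.0851
grasp_force: 0.0
```

```bash
python3 w.py w5; python3 - <<'E'
from h import *
c=r.read_camera("top"); cv2.imwrite("pics/t2.png",cv2.resize(c["img"][110:320,80:400],None,fx=2.5,fy=2.5))
print([(np.round(d["pixel"],1),round(d["p"],2),np.round(at(c,d["pixel"],.085),4)) for d in r.landmark_of("board_110",c)])
E
```

```text
11.47 [0.4908 0.2431 0.246 ] yaw 3.1125 F [ 0.3  0.3 -0.6] gap 0.0851 grip 0.0 j [ 0.25  0.    1.82 -0.    1.32 -1.29]
[(array([256.1, 277.3]), 0.92, array([0.6035, 0.2441, 0.085 ])), (array([253.2, 183. ]), 0.91, array([0.4921, 0.2441, 0.085 ])), (array([254.7, 231.5]), 0.83, array([0.5462, 0.2441, 0.085 ]))]
[(array([142.3, 181.9]), 0.62, array([0.5513, 0.2496, 0.085 ])), (array([146.3, 159.5]), 0.6, array([0.6006, 0.2433, 0.085 ])), (array([143.1, 210.3]), 0.55, array([0.4898, 0.2447, 0.085 ]))]
```

View pics/t2.png

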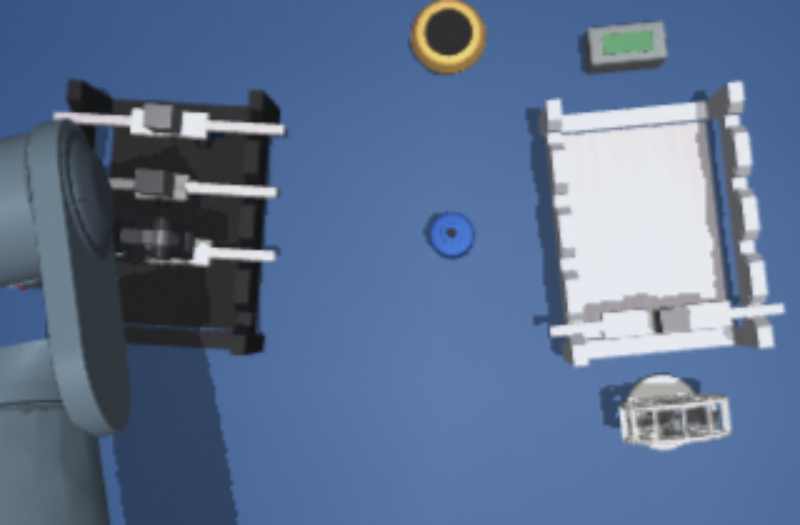

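board_110 sits in the fan-side slot with its bar straight (crop ~550–785, row 320), and the bottle is unmoved. The gripper is over board_88, so I repeat the sequence.

move_arm([
  {"tx": 0, "ty": 0, "tz": -0.3, "spin": 0, "gripper": 1},
  {"tx": 0, "ty": 0, "tz": -0.6, "spin": 0, "gripper": 1},
  {"tx": 0, "ty": 0, "tz": -0.8, "spin": 0, "gripper": 1},
  {"tx": 0, "ty": 0, "tz": -0.91, "spin": 0, "gripper": 1},
  {"tx": 0, "ty": 0, "tz": -0.91, "spin": 0, "gripper": 0.2},
])

```text
clock: 12.3
ee_pos: [0.4904, 0.2429, 0.1081]
tool_rot: [0.015, 1.0, -0.0, -0.001]
contact_force: [0.5, 0.2, 0.7]
finger_gap: 0.0697
grasp_force: 0.0
```

move_arm([
  {"tx": 0, "ty": 0, "tz": 0, "spin": 0, "gripper": -0.3},
  {"tx": 0, "ty": 0, "tz": 0, "spin": 0, "gripper": -1},
  {"tx": 0, "ty": 0, "tz": 0, "spin": 0, "gripper": -1},
  {"tx": 0, "ty": 0, "tz": 0, "spin": 0, "gripper": -1},
  {"tx": 0, "ty": 0, "tz": 0, "spin": 0, "gripper": -1},
])

```text
clock: 12.92
ee_pos: [0.4917, 0.2436, 0.1103]
tool_rot: [0.015, 1.0, 0.0, 0.001]
contact_force: [-1.6, -1.2, 6.7]
finger_gap: 0.0229
grasp_force: 59.7
```

move_arm([
  {"tx": 0, "ty": 0, "tz": 0.1, "spin": 0, "gripper": -1},
  {"tx": 0, "ty": 0, "tz": 0.35, "spin": 0, "gripper": -1},
  {"tx": 0, "ty": 0, "tz": 0.65, "spin": 0, "gripper": -1},
  {"tx": 0, "ty": 0, "tz": 0.92, "spin": 0, "gripper": -1},
  {"tx": 0, "ty": 0, "tz": 0.92, "spin": 0, "gripper": -1},
])

```text
clock: 13.55
ee_pos: [0.4923, 0.244, 0.251]
tool_rot: [0.015, 1.0, 0.001, 0.004]
contact_force: [0.2, 0.5, -2.2]
finger_gap: 0.0235
grasp_force: 60.5
```

move_arm([
  {"tx": 0, "ty": -0.15, "tz": 0, "spin": 0.05, "gripper": -1},
  {"tx": 0, "ty": -0.4, "tz": 0, "spin": 0.1, "gripper": -1},
  {"tx": 0, "ty": -0.7, "tz": 0, "spin": 0.15, "gripper": -1},
  {"tx": 0, "ty": -1, "tz": 0, "spin": 0.2, "gripper": -1},
])

```text
clock: 14.05
ee_pos: [0.4891, 0.0923, 0.2445]
tool_rot: [-0.065, 0.998, 0.0, -0.002]
contact_force: [1.4, 0.1, -2.8]
finger_gap: 0.0234
grasp_force: 60.2
```

move_arm([
  {"tx": 0, "ty": -0.33, "tz": 0, "spin": 0, "gripper": -1},
  {"tx": 0, "ty": -0.66, "tz": 0, "spin": 0, "gripper": -1},
  {"tx": 0, "ty": -1, "tz": 0, "spin": 0, "gripper": -1},
])

```text
clock: 14.42
ee_pos: [0.4892, -0.0576, 0.2446]
tool_rot: [-0.064, 0.998, 0.001, -0.002]
contact_force: [1.5, 0.1, -2.6]
finger_gap: 0.0233
grasp_force: 60.2
```

move_arm([
  {"tx": 0.02, "ty": -0.33, "tz": 0, "spin": 0, "gripper": -1},
  {"tx": 0.05, "ty": -0.6, "tz": 0, "spin": 0, "gripper": -1},
  {"tx": 0.05, "ty": -0.78, "tz": 0, "spin": 0, "gripper": -1},
  {"tx": 0.05, "ty": -0.87, "tz": 0, "spin": 0, "gripper": -1},
  {"tx": 0.05, "ty": -0.87, "tz": 0, "spin": 0, "gripper": -1},
])

```text
clock: 15.05
ee_pos: [0.4976, -0.1869, 0.2456]
tool_rot: [-0.063, 0.998, 0.001, -0.001]
contact_force: [-0.8, 0.4, -2.8]
finger_gap: 0.0238
grasp_force: 60.2
```

```bash
python3 st.py
```

```text
15.05 [ 0.4976 -0.1869  0.2456] yaw 0.127 F [-0.8  0.4 -2.8] gap 0.0238 grip 60.2 j [-0.57 -0.03  1.86  0.    1.32 -2.27]
```

move_arm([
  {"tx": 0.005, "ty": 0, "tz": -0.15, "spin": 0, "gripper": -1},
  {"tx": 0.005, "ty": 0, "tz": -0.4, "spin": 0, "gripper": -1},
  {"tx": 0.005, "ty": 0, "tz": -0.6, "spin": 0, "gripper": -1},
  {"tx": 0.005, "ty": 0, "tz": -0.68, "spin": 0, "gripper": -1},
  {"tx": 0.005, "ty": 0, "tz": -0.68, "spin": 0, "gripper": -1},
])

```text
clock: 15.68
ee_pos: [0.4987, -0.1862, 0.1443]
tool_rot: [-0.064, 0.998, 0.001, -0.001]
contact_force: [-0.2, -0.7, -2.2]
finger_gap: 0.0234
grasp_force: 60.2
```

move_arm([
  {"tx": 0, "ty": 0, "tz": -0.03, "spin": 0, "gripper": -1},
  {"tx": 0, "ty": 0, "tz": -0.06, "spin": 0, "gripper": -1},
  {"tx": 0, "ty": 0, "tz": -0.09, "spin": 0, "gripper": -1},
  {"tx": 0, "ty": 0, "tz": -0.12, "spin": 0, "gripper": -1},
])

```text
clock: 16.18
ee_pos: [0.499, -0.1872, 0.1267]
tool_rot: [-0.064, 0.998, -0.0, 0.0]
contact_force: [-0.5, 0.2, -1.7]
finger_gap: 0.0232
grasp_force: 60.2
```

move_arm([
  {"tx": 0, "ty": 0, "tz": -0.02, "spin": 0, "gripper": -1},
  {"tx": 0, "ty": 0, "tz": -0.04, "spin": 0, "gripper": -1},
  {"tx": 0, "ty": 0, "tz": -0.04, "spin": 0, "gripper": -1},
])

```text
clock: 16.55
ee_pos: [0.4988, -0.187, 0.1205]
tool_rot: [-0.064, 0.998, 0.0, -0.0]
contact_force: [0.4, 0.4, -2.7]
finger_gap: 0.0236
grasp_force: 60.2
```

move_arm([
  {"tx": 0, "ty": 0, "tz": -0.02, "spin": 0, "gripper": -1},
  {"tx": 0, "ty": 0, "tz": -0.04, "spin": 0, "gripper": -1},
  {"tx": 0, "ty": 0, "tz": -0.06, "spin": 0, "gripper": -1},
  {"tx": 0, "ty": 0, "tz": -0.07, "spin": 0, "gripper": -1},
  {"tx": 0, "ty": 0, "tz": -0.08, "spin": 0, "gripper": -1},
])

```text
clock: 17.18
ee_pos: [0.499, -0.187, 0.1102]
tool_rot: [-0.064, 0.998, 0.0, -0.001]
contact_force: [-7.0, 5.2, 16.0]
finger_gap: 0.0235
grasp_force: 62.8
```

Seated at 0.110. Release, then go to board_66 (the farthest one).

move_arm([
  {"tx": 0, "ty": 0, "tz": 0.01, "spin": 0, "gripper": -0.2},
  {"tx": 0, "ty": 0, "tz": 0.01, "spin": 0, "gripper": 0.3},
  {"tx": 0, "ty": 0, "tz": 0.01, "spin": 0, "gripper": 1},
  {"tx": 0, "ty": 0, "tz": 0.01, "spin": 0, "gripper": 1},
  {"tx": 0, "ty": 0, "tz": 0.01, "spin": 0, "gripper": 1},
])

```text
clock: 17.8
ee_pos: [0.4989, -0.1871, 0.1102]
tool_rot: [-0.064, 0.998, 0.0, -0.0]
contact_force: [0.3, 0.2, 0.6]
finger_gap: 0.0857
grasp_force: 0.0
```

move_arm([
  {"tx": 0, "ty": 0, "tz": 0.1, "spin": 0, "gripper": 1},
  {"tx": 0, "ty": 0, "tz": 0.35, "spin": 0, "gripper": 1},
  {"tx": 0, "ty": 0, "tz": 0.65, "spin": 0, "gripper": 1},
  {"tx": 0, "ty": 0, "tz": 0.9, "spin": 0, "gripper": 1},
])

```text
clock: 18.3
ee_pos: [0.4993, -0.1873, 0.2484]
tool_rot: [-0.064, 0.998, -0.001, 0.001]
contact_force: [0.7, -0.6, 0.3]
finger_gap: 0.0854
grasp_force: 0.0
```

move_arm([
  {"tx": 0.1, "ty": 0.33, "tz": 0, "spin": -0.1, "gripper": 1},
  {"tx": 0.2, "ty": 0.66, "tz": 0, "spin": -0.2, "gripper": 1},
  {"tx": 0.3, "ty": 1, "tz": 0, "spin": -0.2, "gripper": 1},
])

```text
clock: 18.68
ee_pos: [0.5445, -0.0358, 0.2468]
tool_rot: [0.015, 1.0, -0.0, 0.001]
contact_force: [1.7, 0.9, 0.4]
finger_gap: 0.0852
grasp_force: 0.0
```

move_arm([
  {"tx": 0.1, "ty": 0.33, "tz": 0, "spin": 0, "gripper": 1},
  {"tx": 0.2, "ty": 0.66, "tz": 0, "spin": 0, "gripper": 1},
  {"tx": 0.38, "ty": 1, "tz": 0, "spin": 0, "gripper": 1},
])

```text
clock: 19.05
ee_pos: [0.6013, 0.1146, 0.2469]
tool_rot: [0.015, 1.0, -0.0, 0.001]
contact_force: [1.0, -0.7, -0.7]
finger_gap: 0.0853
grasp_force: 0.0
```

move_arm([
  {"tx": 0, "ty": 0.33, "tz": 0, "spin": 0, "gripper": 1},
  {"tx": 0, "ty": 0.66, "tz": 0, "spin": 0, "gripper": 1},
  {"tx": 0, "ty": 0.86, "tz": 0, "spin": 0, "gripper": 1},
  {"tx": 0, "ty": 0.86, "tz": 0, "spin": 0, "gripper": 1},
  {"tx": 0, "ty": 0.86, "tz": 0, "spin": 0, "gripper": 1},
])

```text
clock: 19.68
ee_pos: [0.6011, 0.2413, 0.2459]
tool_rot: [0.015, 1.0, -0.0, 0.0]
contact_force: [0.5, -1.0, 0.5]
finger_gap: 0.0858
grasp_force: 0.0
```

```bash
python3 w.py w6
```

```text
19.68 [0.6011 0.2413 0.2459] yaw 3.1121 F [ 0.5 -1.   0.5] gap 0.0858 grip 0.0 j [ 0.21  0.24  1.56 -0.    1.34 -1.33]
[(array([253.2, 126. ]), 0.72, array([0.546 , 0.2439, 0.085 ])), (array([250.9, 183.9]), 0.56, array([0.6033, 0.2399, 0.085 ]))]
```

View pics/w6.png

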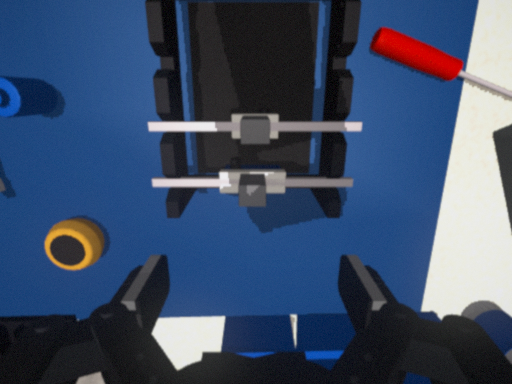

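The wrist view shows board_66 (row 184, wider clamp) below the gripper and board_44 at row 126. Now grip board_66.

move_arm([
  {"tx": 0.005, "ty": 0, "tz": -0.3, "spin": 0, "gripper": 1},
  {"tx": 0.005, "ty": 0, "tz": -0.6, "spin": 0, "gripper": 1},
  {"tx": 0.005, "ty": 0, "tz": -0.8, "spin": 0, "gripper": 1},
  {"tx": 0.005, "ty": 0, "tz": -0.91, "spin": 0, "gripper": 1},
  {"tx": 0.005, "ty": 0, "tz": -0.91, "spin": 0, "gripper": 0.2},
])

```text
clock: 20.4
ee_pos: [0.6014, 0.2412, 0.108]
tool_rot: [0.015, 1.0, -0.0, -0.001]
contact_force: [1.1, 0.0, 0.8]
finger_gap: 0.0696
grasp_force: 0.0
```

move_arm([
  {"tx": 0, "ty": 0, "tz": 0, "spin": 0, "gripper": -0.3},
  {"tx": 0, "ty": 0, "tz": 0, "spin": 0, "gripper": -1},
  {"tx": 0, "ty": 0, "tz": 0, "spin": 0, "gripper": -1},
  {"tx": 0, "ty": 0, "tz": 0, "spin": 0, "gripper": -1},
  {"tx": 0, "ty": 0, "tz": 0, "spin": 0, "gripper": -1},
])

```text
clock: 21.02
ee_pos: [0.6028, 0.242, 0.1106]
tool_rot: [0.015, 1.0, 0.0, 0.001]
contact_force: [0.2, -1.2, 6.2]
finger_gap: 0.0232
grasp_force: 59.4
```

move_arm([
  {"tx": 0, "ty": 0, "tz": 0.1, "spin": 0, "gripper": -1},
  {"tx": 0, "ty": 0, "tz": 0.35, "spin": 0, "gripper": -1},
  {"tx": 0, "ty": 0, "tz": 0.65, "spin": 0, "gripper": -1},
  {"tx": 0, "ty": 0, "tz": 0.92, "spin": 0, "gripper": -1},
  {"tx": 0, "ty": 0, "tz": 0.92, "spin": 0, "gripper": -1},
])

```text
clock: 21.65
ee_pos: [0.6034, 0.2425, 0.2518]
tool_rot: [0.014, 1.0, 0.001, 0.004]
contact_force: [0.6, 0.5, -1.5]
finger_gap: 0.023
grasp_force: 61.1
```

move_arm([
  {"tx": 0, "ty": -0.15, "tz": 0, "spin": 0.05, "gripper": -1},
  {"tx": 0, "ty": -0.4, "tz": 0, "spin": 0.1, "gripper": -1},
  {"tx": 0, "ty": -0.7, "tz": 0, "spin": 0.15, "gripper": -1},
  {"tx": 0, "ty": -1, "tz": 0, "spin": 0.2, "gripper": -1},
])

```text
clock: 22.15
ee_pos: [0.6003, 0.0908, 0.2446]
tool_rot: [-0.065, 0.998, 0.0, -0.002]
contact_force: [0.2, 0.2, -1.8]
finger_gap: 0.0231
grasp_force: 61.1
```

move_arm([
  {"tx": -0.05, "ty": -0.33, "tz": 0, "spin": 0, "gripper": -1},
  {"tx": -0.15, "ty": -0.66, "tz": 0, "spin": 0, "gripper": -1},
  {"tx": -0.25, "ty": -1, "tz": 0, "spin": 0, "gripper": -1},
])

```text
clock: 22.52
ee_pos: [0.5625, -0.0591, 0.2447]
tool_rot: [-0.064, 0.998, 0.001, -0.002]
contact_force: [0.3, -0.5, -2.7]
finger_gap: 0.0232
grasp_force: 61.1
```

move_arm([
  {"tx": -0.04, "ty": -0.33, "tz": 0, "spin": 0, "gripper": -1},
  {"tx": -0.07, "ty": -0.6, "tz": 0, "spin": 0, "gripper": -1},
  {"tx": -0.07, "ty": -0.75, "tz": 0, "spin": 0, "gripper": -1},
  {"tx": -0.07, "ty": -0.81, "tz": 0, "spin": 0, "gripper": -1},
  {"tx": -0.07, "ty": -0.81, "tz": 0, "spin": 0, "gripper": -1},
])

```text
clock: 23.15
ee_pos: [0.5538, -0.179, 0.2463]
tool_rot: [-0.064, 0.998, 0.0, -0.0]
contact_force: [0.2, 0.8, -2.0]
finger_gap: 0.0229
grasp_force: 61.0
```

```bash
python3 st.py
```

```text
23.15 [ 0.5538 -0.179   0.2463] yaw 0.1282 F [ 0.2  0.8 -2. ] gap 0.0229 grip 61.0 j [-0.51  0.09  1.73  0.    1.32 -2.21]
```

move_arm([
  {"tx": 0, "ty": 0, "tz": -0.15, "spin": 0, "gripper": -1},
  {"tx": 0, "ty": 0, "tz": -0.4, "spin": 0, "gripper": -1},
  {"tx": 0, "ty": 0, "tz": -0.6, "spin": 0, "gripper": -1},
  {"tx": 0, "ty": 0, "tz": -0.68, "spin": 0, "gripper": -1},
  {"tx": 0, "ty": 0, "tz": -0.68, "spin": 0, "gripper": -1},
])

```text
clock: 23.78
ee_pos: [0.5537, -0.1787, 0.1444]
tool_rot: [-0.064, 0.998, 0.0, -0.0]
contact_force: [0.3, 0.3, -2.0]
finger_gap: 0.0233
grasp_force: 61.0
```

move_arm([
  {"tx": 0, "ty": 0, "tz": -0.03, "spin": 0, "gripper": -1},
  {"tx": 0, "ty": 0, "tz": -0.06, "spin": 0, "gripper": -1},
  {"tx": 0, "ty": 0, "tz": -0.09, "spin": 0, "gripper": -1},
  {"tx": 0, "ty": 0, "tz": -0.12, "spin": 0, "gripper": -1},
])

```text
clock: 24.28
ee_pos: [0.5537, -0.1797, 0.1266]
tool_rot: [-0.064, 0.998, -0.0, 0.0]
contact_force: [-0.6, 0.1, -2.3]
finger_gap: 0.0236
grasp_force: 61.0
```

move_arm([
  {"tx": 0, "ty": 0, "tz": -0.02, "spin": 0, "gripper": -1},
  {"tx": 0, "ty": 0, "tz": -0.04, "spin": 0, "gripper": -1},
  {"tx": 0, "ty": 0, "tz": -0.04, "spin": 0, "gripper": -1},
])

```text
clock: 24.65
ee_pos: [0.5535, -0.1795, 0.1205]
tool_rot: [-0.064, 0.998, 0.0, -0.0]
contact_force: [0.2, 0.6, -1.1]
finger_gap: 0.0229
grasp_force: 61.0
```

move_arm([
  {"tx": 0, "ty": 0, "tz": -0.02, "spin": 0, "gripper": -1},
  {"tx": 0, "ty": 0, "tz": -0.04, "spin": 0, "gripper": -1},
  {"tx": 0, "ty": 0, "tz": -0.055, "spin": 0, "gripper": -1},
  {"tx": 0, "ty": 0, "tz": -0.065, "spin": 0, "gripper": -1},
  {"tx": 0, "ty": 0, "tz": -0.07, "spin": 0, "gripper": -1},
])

```text
clock: 25.28
ee_pos: [0.5537, -0.1796, 0.1106]
tool_rot: [-0.064, 0.998, 0.0, -0.0]
contact_force: [-2.1, 2.0, 2.9]
finger_gap: 0.023
grasp_force: 61.7
```

Seated at 0.1106, the same as at pick-up. Release, then go to board_44.

move_arm([
  {"tx": 0, "ty": 0, "tz": 0, "spin": 0, "gripper": -0.2},
  {"tx": 0, "ty": 0, "tz": 0, "spin": 0, "gripper": 0.3},
  {"tx": 0, "ty": 0, "tz": 0, "spin": 0, "gripper": 1},
  {"tx": 0, "ty": 0, "tz": 0, "spin": 0, "gripper": 1},
  {"tx": 0, "ty": 0, "tz": 0, "spin": 0, "gripper": 1},
])

```text
clock: 25.9
ee_pos: [0.5537, -0.1796, 0.1103]
tool_rot: [-0.064, 0.998, -0.0, 0.0]
contact_force: [0.4, -0.7, -0.3]
finger_gap: 0.0853
grasp_force: 0.0
```

move_arm([
  {"tx": 0, "ty": 0, "tz": 0.1, "spin": 0, "gripper": 1},
  {"tx": 0, "ty": 0, "tz": 0.35, "spin": 0, "gripper": 1},
  {"tx": 0, "ty": 0, "tz": 0.65, "spin": 0, "gripper": 1},
  {"tx": 0, "ty": 0, "tz": 0.9, "spin": 0, "gripper": 1},
])

```text
clock: 26.4
ee_pos: [0.5541, -0.1798, 0.2485]
tool_rot: [-0.064, 0.998, -0.001, 0.001]
contact_force: [0.8, -0.5, 0.8]
finger_gap: 0.0852
grasp_force: 0.0
```

move_arm([
  {"tx": 0, "ty": 0.33, "tz": 0, "spin": -0.1, "gripper": 1},
  {"tx": -0.05, "ty": 0.66, "tz": 0, "spin": -0.2, "gripper": 1},
  {"tx": -0.05, "ty": 1, "tz": 0, "spin": -0.2, "gripper": 1},
])

```text
clock: 26.78
ee_pos: [0.546, -0.0283, 0.2467]
tool_rot: [0.015, 1.0, -0.0, 0.001]
contact_force: [0.3, -0.3, -0.2]
finger_gap: 0.0852
grasp_force: 0.0
```

move_arm([
  {"tx": 0, "ty": 0.33, "tz": 0, "spin": 0, "gripper": 1},
  {"tx": 0, "ty": 0.66, "tz": 0, "spin": 0, "gripper": 1},
  {"tx": 0, "ty": 1, "tz": 0, "spin": 0, "gripper": 1},
])

```text
clock: 27.15
ee_pos: [0.5463, 0.122, 0.2467]
tool_rot: [0.015, 1.0, 0.0, 0.001]
contact_force: [0.4, -0.1, 0.2]
finger_gap: 0.0852
grasp_force: 0.0
```

move_arm([
  {"tx": 0, "ty": 0.33, "tz": 0, "spin": 0, "gripper": 1},
  {"tx": 0, "ty": 0.66, "tz": 0, "spin": 0, "gripper": 1},
  {"tx": 0, "ty": 0.82, "tz": 0, "spin": 0, "gripper": 1},
  {"tx": 0, "ty": 0.82, "tz": 0, "spin": 0, "gripper": 1},
  {"tx": 0, "ty": 0.82, "tz": 0, "spin": 0, "gripper": 1},
])

```text
clock: 27.78
ee_pos: [0.5464, 0.2428, 0.2459]
tool_rot: [0.015, 1.0, -0.0, 0.0]
contact_force: [-0.9, 0.6, -0.2]
finger_gap: 0.0852
grasp_force: 0.0
```

```bash
python3 w.py w7
```

```text
27.77 [0.5464 0.2428 0.2459] yaw 3.112 F [-0.9  0.6 -0.2] gap 0.0852 grip 0.0 j [ 0.23  0.12  1.7  -0.    1.32 -1.31]
[(array([250.5, 181.5]), 0.85, array([0.546 , 0.2411, 0.085 ])), (array([255.3, 139.7]), 0.37, array([0.5042, 0.2471, 0.085 ]))]
```

move_arm([
  {"tx": 0, "ty": 0, "tz": -0.3, "spin": 0, "gripper": 1},
  {"tx": 0, "ty": 0, "tz": -0.6, "spin": 0, "gripper": 1},
  {"tx": 0, "ty": 0, "tz": -0.8, "spin": 0, "gripper": 1},
  {"tx": 0, "ty": 0, "tz": -0.91, "spin": 0, "gripper": 1},
  {"tx": 0, "ty": 0, "tz": -0.91, "spin": 0, "gripper": 0.2},
])

```text
clock: 28.5
ee_pos: [0.5459, 0.2427, 0.1081]
tool_rot: [0.015, 1.0, -0.0, -0.001]
contact_force: [0.1, -0.9, 0.4]
finger_gap: 0.0699
grasp_force: 0.0
```

move_arm([
  {"tx": 0, "ty": 0, "tz": 0, "spin": 0, "gripper": -0.3},
  {"tx": 0, "ty": 0, "tz": 0, "spin": 0, "gripper": -1},
  {"tx": 0, "ty": 0, "tz": 0, "spin": 0, "gripper": -1},
  {"tx": 0, "ty": 0, "tz": 0, "spin": 0, "gripper": -1},
  {"tx": 0, "ty": 0, "tz": 0, "spin": 0, "gripper": -1},
])

```text
clock: 29.12
ee_pos: [0.5472, 0.2437, 0.1104]
tool_rot: [0.015, 1.0, 0.0, 0.001]
contact_force: [-0.6, -0.8, 5.7]
finger_gap: 0.023
grasp_force: 59.7
```

move_arm([
  {"tx": 0, "ty": 0, "tz": 0.1, "spin": 0, "gripper": -1},
  {"tx": 0, "ty": 0, "tz": 0.35, "spin": 0, "gripper": -1},
  {"tx": 0, "ty": 0, "tz": 0.65, "spin": 0, "gripper": -1},
  {"tx": 0, "ty": 0, "tz": 0.92, "spin": 0, "gripper": -1},
  {"tx": 0, "ty": 0, "tz": 0.92, "spin": 0, "gripper": -1},
])

```text
clock: 29.75
ee_pos: [0.5479, 0.2439, 0.2514]
tool_rot: [0.014, 1.0, 0.001, 0.004]
contact_force: [0.3, 0.1, -2.0]
finger_gap: 0.0231
grasp_force: 60.7
```

move_arm([
  {"tx": 0, "ty": -0.15, "tz": 0, "spin": 0.05, "gripper": -1},
  {"tx": 0, "ty": -0.4, "tz": 0, "spin": 0.1, "gripper": -1},
  {"tx": 0, "ty": -0.7, "tz": 0, "spin": 0.15, "gripper": -1},
  {"tx": 0, "ty": -1, "tz": 0, "spin": 0.2, "gripper": -1},
])

```text
clock: 30.25
ee_pos: [0.5448, 0.0923, 0.2447]
tool_rot: [-0.065, 0.998, 0.0, -0.002]
contact_force: [1.0, 0.7, -2.2]
finger_gap: 0.0234
grasp_force: 60.7
```

move_arm([
  {"tx": 0.1, "ty": -0.33, "tz": 0, "spin": 0, "gripper": -1},
  {"tx": 0.2, "ty": -0.66, "tz": 0, "spin": 0, "gripper": -1},
  {"tx": 0.3, "ty": -1, "tz": 0, "spin": 0, "gripper": -1},
])

```text
clock: 30.62
ee_pos: [0.5903, -0.0578, 0.2447]
tool_rot: [-0.064, 0.998, 0.001, -0.002]
contact_force: [1.0, 1.1, -2.7]
finger_gap: 0.0233
grasp_force: 60.6
```

move_arm([
  {"tx": 0.06, "ty": -0.33, "tz": 0, "spin": 0, "gripper": -1},
  {"tx": 0.11, "ty": -0.57, "tz": 0, "spin": 0, "gripper": -1},
  {"tx": 0.11, "ty": -0.72, "tz": 0, "spin": 0, "gripper": -1},
  {"tx": 0.11, "ty": -0.775, "tz": 0, "spin": 0, "gripper": -1},
  {"tx": 0.11, "ty": -0.775, "tz": 0, "spin": 0, "gripper": -1},
])

```text
clock: 31.25
ee_pos: [0.6073, -0.1722, 0.2463]
tool_rot: [-0.064, 0.998, 0.0, -0.0]
contact_force: [-0.5, 0.6, -1.4]
finger_gap: 0.0234
grasp_force: 60.6
```

```bash
python3 st.py
```

```text
31.25 [ 0.6073 -0.1722  0.2463] yaw 0.128 F [-0.5  0.6 -1.4] gap 0.0234 grip 60.6 j [-0.46  0.2   1.61  0.    1.33 -2.15]
```

move_arm([
  {"tx": 0.005, "ty": 0, "tz": -0.15, "spin": 0, "gripper": -1},
  {"tx": 0.005, "ty": 0, "tz": -0.4, "spin": 0, "gripper": -1},
  {"tx": 0.005, "ty": 0, "tz": -0.6, "spin": 0, "gripper": -1},
  {"tx": 0.005, "ty": 0, "tz": -0.68, "spin": 0, "gripper": -1},
  {"tx": 0.005, "ty": 0, "tz": -0.68, "spin": 0, "gripper": -1},
])

```text
clock: 31.88
ee_pos: [0.6083, -0.1719, 0.1445]
tool_rot: [-0.064, 0.998, 0.0, -0.0]
contact_force: [0.1, -0.1, -2.4]
finger_gap: 0.0231
grasp_force: 60.6
```

move_arm([
  {"tx": 0, "ty": 0, "tz": -0.03, "spin": 0, "gripper": -1},
  {"tx": 0, "ty": 0, "tz": -0.06, "spin": 0, "gripper": -1},
  {"tx": 0, "ty": 0, "tz": -0.09, "spin": 0, "gripper": -1},
  {"tx": 0, "ty": 0, "tz": -0.12, "spin": 0, "gripper": -1},
])

```text
clock: 32.38
ee_pos: [0.6085, -0.1729, 0.1266]
tool_rot: [-0.064, 0.998, -0.0, 0.0]
contact_force: [-0.9, -1.2, -1.9]
finger_gap: 0.0231
grasp_force: 60.6
```

move_arm([
  {"tx": 0, "ty": 0, "tz": -0.02, "spin": 0, "gripper": -1},
  {"tx": 0, "ty": 0, "tz": -0.04, "spin": 0, "gripper": -1},
  {"tx": 0, "ty": 0, "tz": -0.04, "spin": 0, "gripper": -1},
])

```text
clock: 32.75
ee_pos: [0.6083, -0.1728, 0.1205]
tool_rot: [-0.064, 0.998, 0.0, -0.0]
contact_force: [-0.4, -0.1, -1.6]
finger_gap: 0.0229
grasp_force: 60.6
```

move_arm([
  {"tx": 0, "ty": 0, "tz": -0.02, "spin": 0, "gripper": -1},
  {"tx": 0, "ty": 0, "tz": -0.04, "spin": 0, "gripper": -1},
  {"tx": 0, "ty": 0, "tz": -0.055, "spin": 0, "gripper": -1},
  {"tx": 0, "ty": 0, "tz": -0.065, "spin": 0, "gripper": -1},
  {"tx": 0, "ty": 0, "tz": -0.072, "spin": 0, "gripper": -1},
])

```text
clock: 33.38
ee_pos: [0.6085, -0.1728, 0.1104]
tool_rot: [-0.064, 0.998, 0.0, -0.0]
contact_force: [-2.5, 1.6, 4.4]
finger_gap: 0.0234
grasp_force: 61.5
```

Seated. Release, rise and back off toward the middle, clear of the cameras' view.

move_arm([
  {"tx": 0, "ty": 0, "tz": 0, "spin": 0, "gripper": -0.2},
  {"tx": 0, "ty": 0, "tz": 0, "spin": 0, "gripper": 0.3},
  {"tx": 0, "ty": 0, "tz": 0, "spin": 0, "gripper": 1},
  {"tx": 0, "ty": 0, "tz": 0, "spin": 0, "gripper": 1},
  {"tx": 0, "ty": 0, "tz": 0, "spin": 0, "gripper": 1},
])

```text
clock: 34.0
ee_pos: [0.6085, -0.1729, 0.11]
tool_rot: [-0.064, 0.998, -0.0, 0.0]
contact_force: [-0.4, 0.7, -0.2]
finger_gap: 0.0855
grasp_force: 0.0
```

move_arm([
  {"tx": 0, "ty": 0, "tz": 0.1, "spin": 0, "gripper": 1},
  {"tx": 0, "ty": 0, "tz": 0.35, "spin": 0, "gripper": 1},
  {"tx": 0, "ty": 0, "tz": 0.65, "spin": 0, "gripper": 1},
  {"tx": 0, "ty": 0, "tz": 0.95, "spin": 0, "gripper": 1},
])

```text
clock: 34.5
ee_pos: [0.6085, -0.1729, 0.2552]
tool_rot: [-0.064, 0.998, -0.0, 0.001]
contact_force: [0.7, -0.7, 0.0]
finger_gap: 0.0854
grasp_force: 0.0
```

move_arm([
  {"tx": 0, "ty": 0.33, "tz": 0, "spin": 0, "gripper": 1},
  {"tx": 0, "ty": 0.66, "tz": 0, "spin": 0, "gripper": 1},
  {"tx": 0, "ty": 1, "tz": 0, "spin": 0, "gripper": 1},
])

```text
clock: 34.88
ee_pos: [0.6085, -0.0216, 0.2541]
tool_rot: [-0.064, 0.998, -0.0, 0.001]
contact_force: [0.2, -0.4, -0.5]
finger_gap: 0.0853
grasp_force: 0.0
```

move_arm([
  {"tx": 0, "ty": 0.33, "tz": 0, "spin": 0, "gripper": 1},
  {"tx": 0, "ty": 0.66, "tz": 0, "spin": 0, "gripper": 1},
  {"tx": 0, "ty": 1, "tz": 0, "spin": 0, "gripper": 1},
  {"tx": 0, "ty": 1, "tz": 0, "spin": 0, "gripper": 1},
  {"tx": 0, "ty": 1, "tz": 0, "spin": 0, "gripper": 1},
])

```text
clock: 35.5
ee_pos: [0.6086, 0.1268, 0.2533]
tool_rot: [-0.064, 0.998, -0.0, 0.001]
contact_force: [0.1, -0.2, -0.0]
finger_gap: 0.0857
grasp_force: 0.0
```

```bash
python3 - <<'E'
from st import *
c=r.read_camera("top"); s=r.read_camera("scene")
a=cv2.resize(c["img"][130:290,260:420],(400,400),interpolation=2); b=cv2.resize(s["img"][80:240,120:280],(400,400),interpolation=2)
cv2.imwrite("pics/end.png",np.hstack([a,b]))
for q in(c,s): print([(round(d["p"],2),np.round((lambda v:(np.array([[.992,.1257],[-.1257,.992]])@(v[:2]-[.526,-.1835])))(at(q,d["pixel"],.085)),4)) for d in r.landmark_of("board_110",q)])
E
```

```text
35.5 [0.6086 0.1268 0.2533] yaw 0.1281 F [ 0.1 -0.2 -0. ] gap 0.0857 grip 0.0 j [ 0.02  0.17  1.63 -0.    1.34 -1.68]
[(0.88, array([-0.0291,  0.0007])), (0.73, array([ 0.0885, -0.0039])), (0.65, array([-0.0774,  0.0007])), (0.17, array([-0.007 ,  0.0172]))]
[(0.78, array([-0.0758,  0.002 ])), (0.77, array([ 0.0815, -0.0017])), (0.64, array([0.0237, 0.0025])), (0.59, array([-0.0303,  0.0042]))]
```

View pics/end.png

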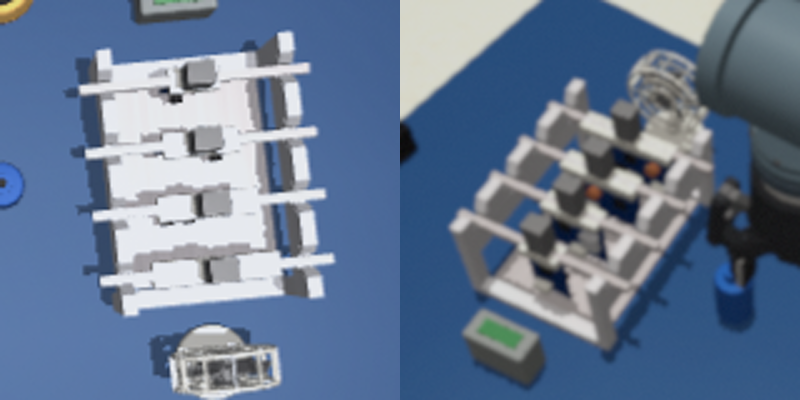

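All four boards hang straight in the curing rack, widest to narrowest from the fan, and the bottle still stands. Handing in.

```bash
python3 -c "from rig import r; print(r.hand_in())"
```

```text
the job is handed in; nothing more can be done
None
```

All four boards now hang fully down in the curing rack, 110, 88, 66, 44 from the fan outward; the bottle was left standing, and the job is handed in at about 35 s (no verdict was returned).

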